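Stack the ingredient tubs for two doughs

ROBOT

A 6-joint arm with a two-finger parallel gripper is mounted at the origin on the work surface. World frame = base frame: x ahead of the robot, y to its left, z up, the work surface at z = 0. Lengths are in m, angles in rad, forces in N, time in s.
With the tool pointing down it reaches from about 0.4 to 0.825 m from the base axis. Payload 7 kg.
Tool frame: the origin (TCP) lies on the centre line of the jaws, within the pads' length; the fingertips stand 11 mm ahead of it and the grasp point (between the pads) lies 8 mm behind it; z points along the fingers, y is the direction in which the jaws open and shut (so a half turn about z gives the same grasp; the last joint's range is limited). The gripper opens to 88 mm and grips with 3 to 60 N. Pads are 19 mm wide; open, the fingers measure 130 mm over their backs; the gripper's body (78 mm by 193 mm) begins 47 mm behind the grasp point.
Start: joints at [-0.824, 0.359, 0.012, 0, -1.224, -0.288], TCP at [0.299, -0.605, 0.238] pointing down, gripper open.
Joint ranges: [-3.07, 3.07], [-1.43, 2.12], [-1.02, 1.25], [-3.03, 1.67], [-3.05, -0], [-3.03, 3.03]. Speed limits (rad/s): [2.39, 2.39, 3.01, 3.14, 3.14, 3.14].

INTERFACE

Orientations are given as [roll, pitch, yaw] about the fixed x, y, z axes, in that order (R = Rz(yaw) Ry(pitch) Rx(roll)).
In Python, from station import * gives the robot as it stands.
- The arm moves only by the tool play_rows, never from a script. Its argument "targets" is a list of rows, each a list of 7 numbers: the turn, a rotation vector about the world's x, y, z in rad, then the shift along the world's x, y, z in m, then the opening, from 0 (shut) to 1 (fully open). A call has 1 to 12 rows; each row shifts and turns the pose as measured when the row begins; what a row does not reach is not made up. A row lasts 1/8 s, in which the tool goes at most 62.5 mm and 10.7 degrees, less where a joint would pass 70% of its speed; a pose out of reach is approached as far as the arm can. A call is refused whole if a number of a shift passes 0.0625 or a number of a turn 0.188, either way. A call with a gripper value outside its range is refused whole. The fingers move at their own pace and stop on an object; "grip_force" is the grip in N (left out, the last holds). Time passes only in rows, so rows that do not move let the fingers close. It gives the time, the measured TCP pose, the force and the opening at its end, in the units of the state.
- get_state(): the state, without advancing time (a new reading comes with each control period).
- grab_frame(name): name is "scene" or "top" or "wrist"; returns (picture, depth): 420x560x3 uint8, blue, green, red; 420x560 float32, m along the optical axis (not along the pixel's ray), 0 where there is no reading.
- camera_params(name): a dict with "camera_matrix" (3x3 intrinsics, pixels), "dist" ([k1, k2, p1, p2, k3] as OpenCV has them; the pictures are not rectified), "extrinsics" (4x4, takes a point from world to camera coordinates); the wrist camera has in their place "hand_eye" (4x4, takes a point from camera to tool coordinates, whose origin is the TCP and whose axes are the flange's). Camera axes: x right, y up, looking along -z (the intrinsics and any distortion apply to the point x, -y, -z); pixel columns grow to the right and rows downward; lengths in m; the calibration is good to about 2 mm. A picture is of the moment at which its call begins: read the wrist's pose just before it. camera_params takes no time and is no camera call.
- job_done(): hands the job in, once; it reports no verdict.
The state is a dict: "t": time; "q": joint angles; "qd": joint speeds; "joint_efforts": joint torques, N m; "eef_pos": TCP position; "ee_rot": TCP orientation; "force": force on the tool from outside, world axes, zero at the start; "moment": the same for the moment, N m; "width": finger opening in m.
Only numpy, scipy, OpenCV 4.12 (cv2) and the standard library are available. Lean on these libraries where they do the work, as an engineer would, in place of code of your own. Each camera call takes 0.05 s, during which the arm holds its last target.

TASK

Set out the ingredient tubs for the two doughs on the baker's bench. In the middle of the blue tray stack the white-lidded tub at the bottom, the yellow-lidded one on it and the red-lidded one on top; in the middle of the round wooden board stand the black-lidded tub with the green-lidded one on top, each upper tub seated inside the lid rim of the one below. Set each tub down rather than dropping it, never tip one over, and leave the glass jar where it stands.

Things in the scene. Friction and masses are not known exactly. Their poses are not given: they have to be found in the camera images.
- tub_white: closed round tub, cream body, white lid, white band round the side; loose, upright; 56 mm wide (straight from 8 mm up), 60 mm tall, about 0.15 kg. Foot tapers to 44 mm across. Lid sunk: flat seat 56 mm above the bottom within a rim 4 mm high, 52 mm across inside, that takes the foot of another tub (a seated tub stands 56 mm above the one below). Origin: centre of the underside, z up the axis.
- tub_yellow: closed round tub, cream body, yellow lid, yellow band round the side; loose, upright; 56 mm wide (straight from 8 mm up), 60 mm tall, about 0.15 kg. Foot tapers to 44 mm across. Lid sunk: flat seat 56 mm above the bottom within a rim 4 mm high, 52 mm across inside, that takes the foot of another tub (a seated tub stands 56 mm above the one below). Origin: centre of the underside, z up the axis.
- tub_red: closed round tub, cream body, red lid, red band round the side; loose, upright; 56 mm wide (straight from 8 mm up), 60 mm tall, about 0.15 kg. Foot tapers to 44 mm across. Lid sunk: flat seat 56 mm above the bottom within a rim 4 mm high, 52 mm across inside, that takes the foot of another tub (a seated tub stands 56 mm above the one below). Origin: centre of the underside, z up the axis.
- tub_black: closed round tub, cream body, black lid, black band round the side; loose, upright; 56 mm wide (straight from 8 mm up), 60 mm tall, about 0.15 kg. Foot tapers to 44 mm across. Lid sunk: flat seat 56 mm above the bottom within a rim 4 mm high, 52 mm across inside, that takes the foot of another tub (a seated tub stands 56 mm above the one below). Origin: centre of the underside, z up the axis.
- tub_green: closed round tub, cream body, green lid, green band round the side; loose, upright; 56 mm wide (straight from 8 mm up), 60 mm tall, about 0.15 kg. Foot tapers to 44 mm across. Lid sunk: flat seat 56 mm above the bottom within a rim 4 mm high, 52 mm across inside, that takes the foot of another tub (a seated tub stands 56 mm above the one below). Origin: centre of the underside, z up the axis.
- tray: square blue plastic tray, 150 x 150 mm, fixed to the bench; floor 4 mm thick, rim 10 mm high and 4 mm thick; a white ring 68 mm across marks the middle of its floor. Origin: centre of the underside, at bench height, so its floor is at 4 mm; x and y along its sides, z up.
- board: round dark wooden board, 144 mm across, 15 mm thick, fixed to the bench; a pale ring 68 mm across marks its middle. Origin: centre of the underside, at bench height, so its flat top is at 15 mm; z up.
- jar: bystander: closed amber glass jar with a paper label and a steel lid, 58 mm across, 75 mm tall, loose among the tubs. To be left standing where it is. Origin: centre of the underside; z up.
Things that resemble listed ones, but are neither listed nor needed, are in the scene too. There is more than one size of the tray; the one meant has the size given above.

How it is judged:
At the end, for the whole second after the job is handed in: White stands on the tray floor and black on the board, within 15 mm of the middle; yellow on white, red on yellow, green on black, each within 8 mm of the axis below and 3 mm of the seated height (56 mm); all five upright within 0.06 rad, released and at rest (z of tub_white in the frame of tray between 0.001 and 0.007 m and horizontal distance between tub_white and tray below 0.015 m and z of tub_yellow in the frame of tub_white between 0.053 and 0.059 m and horizontal distance between tub_yellow and tub_white below 0.008 m and z of tub_red in the frame of tub_yellow between 0.053 and 0.059 m and horizontal distance between tub_red and tub_yellow below 0.008 m and z of tub_black in the frame of board between 0.012 and 0.018 m and horizontal distance between tub_black and board below 0.015 m and z of tub_green in the frame of tub_black between 0.053 and 0.059 m and horizontal distance between tub_green and tub_black below 0.008 m and angle between each of tub_white, tub_yellow, tub_red, tub_black, tub_green's own z axis and vertical below 0.06 rad and linear speed of each of tub_white, tub_yellow, tub_red, tub_black, tub_green below 0.01 m/s and angular speed of each of tub_white, tub_yellow, tub_red, tub_black, tub_green below 0.1 rad/s); the robot touches nothing.
It fails at once if a tub is dropped (falls free, with no finger on it, faster than 0.8 m/s: some 35 mm) ((linear speed of tub_white above 0.8 m/s and contact force between tub_white and the fingers below 0.05 N) or (linear speed of tub_yellow above 0.8 m/s and contact force between tub_yellow and the fingers below 0.05 N) or (linear speed of tub_red above 0.8 m/s and contact force between tub_red and the fingers below 0.05 N) or (linear speed of tub_black above 0.8 m/s and contact force between tub_black and the fingers below 0.05 N) or (linear speed of tub_green above 0.8 m/s and contact force between tub_green and the fingers below 0.05 N)).
It fails at once if a tub is tipped over (more than 0.7 rad from upright) (angle between any of tub_white, tub_yellow, tub_red, tub_black, tub_green's own z axis and vertical above 0.7 rad).
It fails at once if the glass jar is moved more than 25 mm or knocked over (distance of jar from where it was at the start of the episode above 0.025 m or angle between jar's own z axis and vertical above 0.5 rad).
It also fails if it takes over 144 s, if anything falls off the work surface, if the arm or the gripper's body presses on something with over 40 N, if the wrist force passes 120 N, or if a joint passes its speed limit or range.

## Working session

There is one attempt and no reset: what is moved stays moved. The work goes in short steps, Python scripts to look and compute and a tool call to move; the robot and the scene stay as the last step left them, time stands still between calls to the robot, and variables do not carry over. Pictures are saved under pics/ and viewed, and the job is handed in when it is done.

Besides the shell and the picture viewer there is one more tool, called after "Request:" by a JSON object that holds its "fn" and its "kwargs", one argument or row to a line. play_rows: Moves the arm, as the interface text tells. Its arguments: {"type":"object","properties":{"targets":{"type":"array","items":{"type":"array","items":{"type":"number"}}},"grip_force":{"type":"number"}},"required":["targets"]}

```bash
mkdir -p pics; ls; python3 - <<'E'
from station import *
import cv2,numpy as np
np.set_printoptions(precision=4,suppress=True)
print(get_state())
for n in ["scene","top","wrist"]:
    print(n,camera_params(n))
for n in ["scene","top"]:
    p,d=grab_frame(n); cv2.imwrite(f"pics/{n}0.png",p); np.save(f"pics/{n}0.npy",d)
E
```

```text
pics
{'t': 0.0, 'q': array([-0.8239,  0.3594,  0.0111, -0.0004, -1.2241, -0.2881]), 'qd': array([-0.0007, -0.001 , -0.0001,  0.0001,  0.0005, -0.0005]), 'joint_efforts': array([ -0.0016, -58.2712,  29.3049,   6.997 ,   0.0068,  -0.0002]), 'eef_pos': array([ 0.2987, -0.6048,  0.2366]), 'ee_rot': array([ 3.1399, -0.0001, -2.6829]), 'force': array([-0.2715,  0.912 , -1.0506]), 'moment': array([ 0.0022, -0.0022,  0.0161]), 'width': 0.08741414854449264}
scene {'camera_matrix': array([[440.2513,   0.    , 282.3033],
       [  0.    , 440.2513, 210.1397],
       [  0.    ,   0.    ,   1.    ]]), 'dist': array([-0.1207,  0.    ,  0.    ,  0.    ,  0.    ]), 'extrinsics': array([[-0.7656,  0.6432,  0.0086,  0.3186],
       [-0.4591, -0.5557,  0.6931,  0.1439],
       [ 0.4506,  0.5267,  0.7208, -1.1037],
       [ 0.    ,  0.    ,  0.    ,  1.    ]])}
top {'camera_matrix': array([[395.4176,   0.    , 274.665 ],
       [  0.    , 395.4176, 208.1331],
       [  0.    ,   0.    ,   1.    ]]), 'dist': array([0.0141, 0.    , 0.    , 0.    , 0.    ]), 'extrinsics': array([[ 0.0172, -0.9997,  0.0153, -0.0416],
       [ 0.9854,  0.0196,  0.1692, -0.4002],
       [-0.1694,  0.0122,  0.9855, -0.7755],
       [ 0.    ,  0.    ,  0.    ,  1.    ]])}
wrist {'camera_matrix': array([[373.3798,   0.    , 284.6195],
       [  0.    , 373.3798, 205.9363],
       [  0.    ,   0.    ,   1.    ]]), 'dist': array([-0.0547,  0.    ,  0.    ,  0.    ,  0.    ]), 'hand_eye': array([[ 0.0004,  0.9612,  0.276 ,  0.0743],
       [ 1.    , -0.0004,  0.0001, -0.0003],
       [ 0.0002,  0.276 , -0.9612, -0.1461],
       [ 0.    ,  0.    ,  0.    ,  1.    ]])}
```

View pics/scene0.png

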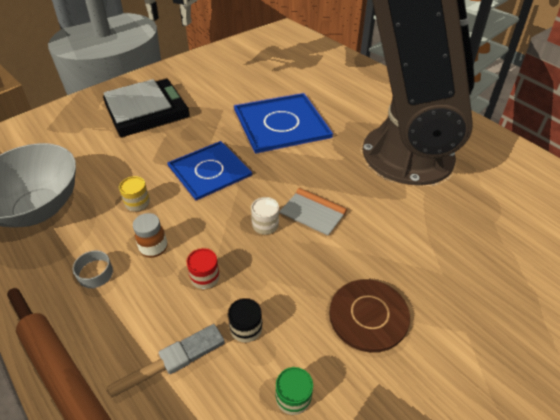

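View pics/top0.png

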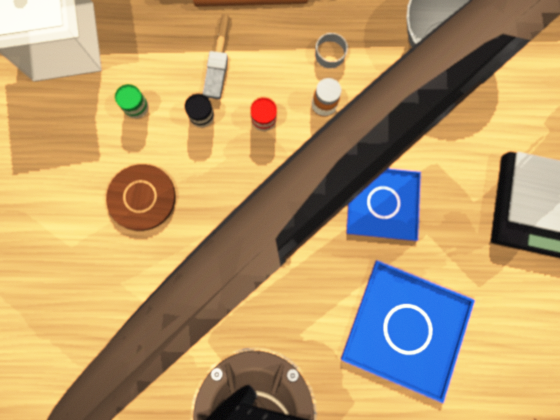

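The scene view shows the tubs: yellow (134,193), white (265,215), red (203,268), black (245,320), green (295,390). The jar is at (150,235), the board at (370,313), and the two trays at (210,170) and (282,122). In the top view the arm hides yellow and white. Next I measure everything.

```bash
cat > h.py <<'E'
from station import *
import cv2,numpy as np
from scipy.spatial.transform import Rotation as R
np.set_printoptions(precision=4,suppress=True)
def pose_cam(name,st=None):
    c=camera_params(name)
    if name!="wrist": return np.linalg.inv(c["extrinsics"])
    T=np.eye(4);T[:3,:3]=R.from_euler('xyz',st["ee_rot"]).as_matrix();T[:3,3]=st["eef_pos"]
    return T@c["hand_eye"]
def rays(name,px,st=None):
    c=camera_params(name);M=pose_cam(name,st)
    u=cv2.undistortPoints(np.float64(px).reshape(-1,1,2),c["camera_matrix"],c["dist"]).reshape(-1,2)
    d=np.c_[u[:,0],-u[:,1],-np.ones(len(u))]@M[:3,:3].T
    return M[:3,3],d
def onplane(name,px,z,st=None):
    o,d=rays(name,px,st); return o+d*((z-o[2])/d[:,2])[:,None]
def depthpts(name,depth,st=None):
    v,u=np.nonzero(depth>0); o,d=rays(name,np.c_[u,v],st)
    return np.c_[u,v],o+d*depth[v,u][:,None]
def project(name,P,st=None):
    c=camera_params(name);M=np.linalg.inv(pose_cam(name,st))
    p=np.atleast_2d(P)@M[:3,:3].T+M[:3,3]; p=p*[1,-1,-1]
    return cv2.projectPoints(p,np.zeros(3),np.zeros(3),c["camera_matrix"],c["dist"])[0].reshape(-1,2)
HS={"red":((0,150,60),(6,255,255)),"yellow":((22,150,90),(32,255,255)),"green":((50,120,40),(75,255,255)),"black":((0,0,0),(179,255,45)),"blue":((105,150,50),(125,255,255))}
def comps(img,col,amin=60):
    m=cv2.inRange(cv2.cvtColor(img,cv2.COLOR_BGR2HSV),*map(np.array,HS[col]))
    n,l,s,c=cv2.connectedComponentsWithStats(m)
    return [(s[i],c[i],l==i) for i in range(1,n) if s[i][4]>=amin]
E
python3 - <<'E'
from h import *
for n in ["scene","top"]:
    img=cv2.imread(f"pics/{n}0.png");d=np.load(f"pics/{n}0.npy")
    uv,P=depthpts(n,d)
    W=np.full(d.shape+(3,),np.nan);W[uv[:,1],uv[:,0]]=P
    for col in HS:
        for s,c,m in comps(img,col):
            q=W[m];q=q[~np.isnan(q[:,0])]
            if len(q)<20: continue
            if col=="blue":
                cn=cv2.findContours(m.astype(np.uint8),cv2.RETR_EXTERNAL,2)[0][0]
                b=onplane(n,cn.reshape(-1,2),0.01)[:,:2].astype(np.float32)
                print(n,col,c,cv2.minAreaRect(b));continue
            t=q[abs(q[:,2]-0.056)<0.008]
            print(n,col,c,s[4],"zmax",np.percentile(q[:,2],95),"top",len(t),(np.r_[(t.max(0)+t.min(0))/2,np.ptp(t[:,:2],axis=0)] if len(t) else ''))
E
```

```text
scene red [552.9884  73.8256] 86 zmax -0.01369873464557253 top 0 
scene red [201.7778 262.3561] 702 zmax 0.059086095530813204 top 659 [ 0.6043 -0.0048  0.0551  0.054   0.0563]
scene red [205.3793 280.3333] 87 zmax 0.03096072680134302 top 0 
scene yellow [132.1729 186.98  ] 451 zmax 0.05904569191529152 top 425 [ 0.6107 -0.2707  0.0551  0.0553  0.0584]
scene yellow [135.7143 202.7937] 63 zmax 0.03121310486377885 top 0 
scene green [293.9858 386.1585] 1129 zmax 0.05921412108377602 top 1119 [0.6266 0.2758 0.0548 0.0543 0.0542]
scene black [422.4865  49.4751] 5239 zmax 0.43788332544945685 top 0 
scene black [460.8278   9.2185] 151 zmax 0.4372013797265035 top 0 
scene black [473.4846  41.2087] 1040 zmax 0.3841204217390332 top 46 [-0.6198 -0.2026  0.0562  0.0349  0.0309]
scene black [508.5322  56.3053] 855 zmax 0.07644391971536374 top 30 [-1.1089 -0.253   0.0565  0.0323  0.0304]
scene black [154.557  10.481] 79 zmax 0.26842502394807444 top 0 
scene black [370.2994  31.1274] 157 zmax 0.039485309623767555 top 2 [-0.5667 -0.6245  0.0543  0.0055  0.0036]
scene black [154.0358 115.058 ] 1258 zma
[... 1220 characters left out ...]
13.0659 215.5604] 1988 zmax 0.03587186773468109 top 0 
top black [244.6965 408.3663] 1466 zmax 0.46277157145356057 top 1 [0.004  0.0887 0.0483 0.     0.    ]
top blue [387.9596 207.8926] ((0.4227901101112366, -0.26508909463882446), (0.14653104543685913, 0.14679168164730072), 85.21758270263672)
top blue [383.2733 202.0484] ((0.4229940176010132, -0.2652271091938019), (0.05184976011514664, 0.053607869893312454), 1.130603313446045)
top blue [408.4577 331.1477] ((0.1638924926519394, -0.30694806575775146), (0.2111128717660904, 0.20901930332183838), 68.93345642089844)
top blue [407.5305 328.7991] ((0.1652102917432785, -0.3057233393192291), (0.07928556203842163, 0.07925995439291), 1.017629861831665)
```

The blue tray at scene (210,170) measures 150 mm and the one at (282,122) about 212 mm, so the 150 mm one is the right one. Now white, jar and board.

```bash
python3 - <<'E'
from h import *
for n in ["scene","top"]:
    d=np.load(f"pics/{n}0.npy");uv,P=depthpts(n,d);img=cv2.imread(f"pics/{n}0.png")
    k=(P[:,0]>.15)&(P[:,0]<.8)&(abs(P[:,1])<.5)&(P[:,2]>.007)&(P[:,2]<.1)
    m=np.zeros(d.shape,np.uint8);m[uv[k,1],uv[k,0]]=1
    W=np.full(d.shape+(3,),np.nan);W[uv[:,1],uv[:,0]]=P
    N,l,s,c=cv2.connectedComponentsWithStats(m)
    for i in range(1,N):
        if s[i,4]<60: continue
        q=W[l==i]; zt=np.percentile(q[:,2],97); t=q[q[:,2]>zt-.012] if zt<.03 or True else q
        print(n,c[i].round(),s[i,4],"ztop %.3f"%zt,"mid",((t.max(0)+t.min(0))/2)[:2],"ext",np.ptp(t,axis=0)[:2])
E
```

```text
scene [265. 131.] 391 ztop 0.015 mid [ 0.2251 -0.3142] ext [0.1499 0.255 ]
scene [177. 114.] 234 ztop 0.034 mid [ 0.3805 -0.4934] ext [0.0786 0.013 ]
scene [ 54. 178.] 2172 ztop 0.089 mid [ 0.7397 -0.3986] ext [0.1202 0.2027]
scene [242. 167.] 60 ztop 0.011 mid [ 0.3678 -0.2272] ext [0.0362 0.0903]
scene [187. 186.] 61 ztop 0.011 mid [ 0.499  -0.2464] ext [0.0131 0.1022]
scene [134. 193.] 804 ztop 0.059 mid [ 0.6104 -0.2703] ext [0.0559 0.0592]
scene [297. 213.] 2497 ztop 0.057 mid [ 0.4329 -0.0366] ext [0.0563 0.0577]
scene [149. 234.] 1088 ztop 0.076 mid [ 0.6435 -0.1374] ext [0.0498 0.0518]
scene [203. 267.] 1076 ztop 0.060 mid [ 0.6037 -0.0051] ext [0.0551 0.057 ]
scene [ 93. 268.] 605 ztop 0.030 mid [ 0.7656 -0.1523] ext [0.0684 0.0744]
scene [369. 315.] 4541 ztop 0.017 mid [0.4253 0.2494] ext [0.1435 0.1432]
scene [245. 319.] 1260 ztop 0.059 mid [0.6092 0.1313] ext [0.0559 0.056 ]
scene [184. 352.] 1849 ztop 0.020 mid [0.724  0.1057] ext [0.1519 0.0513]
scene [293. 390.] 1466 ztop 0.060 mid [0.6266 0.2757] ext [0.0543 0.0544]
top [63. 56.] 2520 ztop 0.098 mid [0.7417 0.4292] ext [0.1164 0.1415]
top [411.  35.] 138 ztop 0.091 mid [ 0.7705 -0.31  ] ext [0.0577 0.0176]
top [208.  87.] 1810 ztop 0.059 mid [0.6082 0.1299] ext [0.0574 0.0562]
top [330.  50.] 393 ztop 0.031 mid [ 0.7654 -0.1525] ext [0.0687 0.0682]
top [326.  97.] 881 ztop 0.077 mid [ 0.6427 -0.1389] ext [0.0518 0.0498]
top [131. 100.] 848 ztop 0.061 mid [0.6261 0.2733] ext [0.0554 0.0547]
top [263. 114.] 753 ztop 0.060 mid [ 0.6028 -0.0062] ext [0.0556 0.0541]
top [140. 197.] 3631 ztop 0.018 mid [0.4233 0.2486] ext [0.1415 0.1438]
top [393. 212.] 400 ztop 0.012 mid [ 0.4197 -0.2666] ext [0.1532 0.1603]
top [497. 229.] 328 ztop 0.035 mid [ 0.3729 -0.4937] ext [0.0688 0.0127]
top [412. 296.] 793 ztop 0.016 mid [ 0.2241 -0.3149] ext [0.1482 0.2549]
```

White is at about (0.433, -0.037) and the board at (0.424, 0.249), 143 mm across as described. 

Lookalikes:
- **Trays:** (282,122) is 212 mm, rejected. (210,170) is 150 mm, chosen.
- **Tubs:** the steel-lidded jar (150,235) could pass for white. The steel cutter ring (93,268) and the bowl are clearly other things. The white tub is (265,215), with a cream body and a white lid.

I'll check white up close with the wrist camera.

Request:
{"fn": "play_rows", "kwargs": {
  "targets": [
    [0,0,0.112,0.013,0.056,0,0.9],
    [0,0,0.112,0.013,0.056,0,0.9],
    [0,0,0.112,0.013,0.056,0,0.9],
    [0,0,0.112,0.013,0.056,0,0.9],
    [0,0,0.112,0.013,0.056,0,0.9],
    [0,0,0.112,0.013,0.056,0,0.9],
    [0,0,0.112,0.013,0.056,0,0.9],
    [0,0,0.112,0.013,0.056,0,0.9],
    [0,0,0.112,0.013,0.056,0,0.9],
    [0,0,0.11,0.013,0.056,0,0.9],
    [0,0,0,0,0,0,0.9],
    [0,0,0,0,0,0,0.9]
  ]
}}

```text
t: 1.6
eef_pos: [0.4272, -0.0268, 0.2321]
ee_rot: [3.136, -0.0, -1.528]
force: [0.1, -0.3, -0.7]
width: 0.0784
```

```bash
python3 - <<'E'
from h import *
st=get_state();print(st["eef_pos"],st["ee_rot"],st["q"],st["width"],st["t"])
p,d=grab_frame("wrist");cv2.imwrite("pics/w1.png",p);np.save("pics/w1.npy",d)
p,d=grab_frame("top");cv2.imwrite("pics/top1.png",p)
E
```

```text
[ 0.4272 -0.0268  0.2321] [ 3.1356 -0.0001 -1.5279] [ 0.4001 -0.0548 -0.5008 -0.0022 -1.1305 -0.3562] 0.07843587220397616 1.6
```

View pics/w1.png

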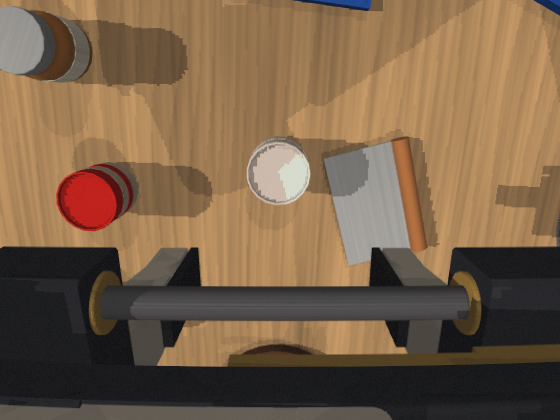

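View pics/top1.png

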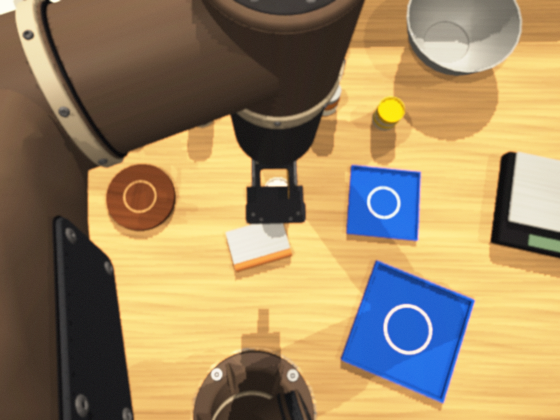

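The wrist view shows white's lid at (278,171), the scraper right beside it at (375,200), red at (95,195) and the jar at (40,42). I'll measure white and the scraper's height.

```bash
cat >> h.py <<'E'
def tops(st,d,lo,hi,name="wrist",amin=150):
    uv,P=depthpts(name,d,st)
    k=(P[:,2]>lo)&(P[:,2]<hi); m=np.zeros(d.shape,np.uint8);m[uv[k,1],uv[k,0]]=1
    N,l,s,c=cv2.connectedComponentsWithStats(m)
    out=[]
    for i in range(1,N):
        if s[i,4]<amin: continue
        cn=cv2.findContours((l==i).astype(np.uint8),cv2.RETR_EXTERNAL,cv2.CHAIN_APPROX_NONE)[0][0].reshape(-1,2)
        z=np.median(P[(l[uv[:,1],uv[:,0]]==i),2])
        b=onplane(name,cn,hi-.006 if hi<1 else z,st)[:,:2].astype(np.float32)
        (cx,cy),r=cv2.minEnclosingCircle(b); e=cv2.fitEllipse(b)
        out.append((c[i].round(),s[i,4],round(float(z),4),np.array([cx,cy]),round(2*r,4),np.array(e[0]),np.array(e[1])))
    return out
E
python3 - <<'E'
from h import *
st={'eef_pos':np.array([0.4272,-0.0268,0.2321]),'ee_rot':np.array([3.1356,-0.0001,-1.5279])}
d=np.load("pics/w1.npy")
for o in tops(st,d,.05,.066): print(*o)
uv,P=depthpts("wrist",d,st)
k=(uv[:,0]>330)&(uv[:,0]<430)&(uv[:,1]>140)&(uv[:,1]<240)
print("scraper z pct",np.percentile(P[k,2],[5,50,90,99])); 
kk=k&(P[:,2]>.01); print(len(P[kk]), P[kk].min(0) if kk.any() else'',P[kk].max(0) if kk.any() else '')
k=(uv[:,0]>200)&(uv[:,0]<240)&(uv[:,1]>100)&(uv[:,1]<120);print("bench z",np.median(P[k,2]))
print(project("wrist",[[*(st['eef_pos'])]],st))
E
```

```text
[49. 47.] 600 0.059 [ 0.6354 -0.1389] 0.0498 [ 0.651  -0.1407] [0.0532 0.072 ]
[278. 173.] 3122 0.0549 [ 0.4328 -0.0394] 0.0558 [ 0.4327 -0.0393] [0.0542 0.0545]
[ 88. 200.] 3023 0.055 [ 0.6016 -0.008 ] 0.0596 [ 0.6019 -0.0079] [0.0546 0.0586]
scraper z pct [-0.0016  0.0093  0.0153  0.0175]
2928 [ 0.2744 -0.0681  0.01  ] [0.381  0.0374 0.0189]
bench z -0.001103776584685967
[[285.4909 278.8914]]
```

Request:
{"fn": "play_rows", "kwargs": {
  "targets": [
    [0,0,-0.043,0.0055,-0.0125,-0.03,0.9],
    [0,0,0,0,0,-0.04,0.9],
    [0,0,0,0,0,-0.03,0.9],
    [0,0,0,0,0,0,0.9],
    [0,0,0,0,0,0,0.9]
  ]
}}

```text
t: 2.33
eef_pos: [0.4328, -0.0464, 0.1315]
ee_rot: [3.139, -0.0, -1.586]
force: [0.7, 0.6, 0.8]
width: 0.0792
```

Request:
{"fn": "play_rows", "kwargs": {
  "targets": [
    [0,0,0.015,0,0.007,0,0.9],
    [0,0,0,0,0,-0.03,0.9],
    [0,0,0,0,0,0,0.9],
    [0,0,0,0,0,0,0.9]
  ]
}}

```text
t: 2.82
eef_pos: [0.4363, -0.0379, 0.1061]
ee_rot: [-3.136, 0.002, -1.569]
force: [-0.4, -0.6, 0.3]
width: 0.0789
```

```bash
python3 - <<'E'
from h import *
st=get_state();print(st["eef_pos"],st["ee_rot"],st["qd"])
p,d=grab_frame("wrist");cv2.imwrite("pics/w2.png",p)
for o in tops(st,d,.05,.066): print(*o)
E
```

```text
[ 0.4363 -0.0379  0.1061] [-3.1359  0.0021 -1.5694] [ 0.0048  0.0001 -0.0042 -0.0071 -0.0043 -0.0004]
[292. 234.] 7644 0.055 [ 0.433  -0.0404] 0.0576 [ 0.4329 -0.0402] [0.0544 0.0566]
[ 13. 243.] 228 0.0539 [ 0.5905 -0.0326] 0.0213 [ 0.5931 -0.035 ] [0.0053 0.0232]
```

View pics/w2.png

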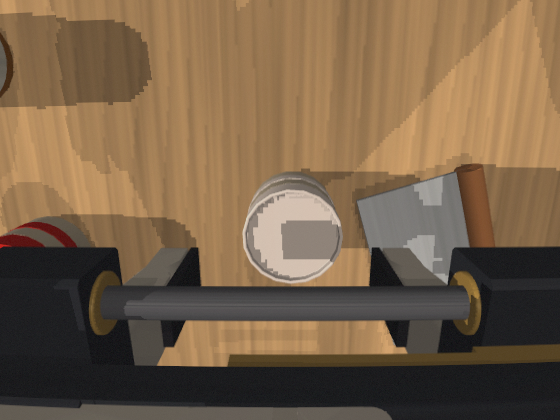

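White is centred at (0.433, -0.040), consistent across the two heights. Descend.

Request:
{"fn": "play_rows", "kwargs": {
  "targets": [
    [0,0,0,-0.003,-0.002,-0.02,0.9],
    [0,0,0,0,0,-0.022,0.9],
    [0,0,0,0,0,-0.022,0.9],
    [0,0,0,0,0,0,0.9],
    [0,0,0,0,0,0,0.9]
  ]
}}

```text
t: 3.5
eef_pos: [0.4374, -0.0384, 0.0463]
ee_rot: [-3.126, 0.005, -1.567]
force: [-0.4, 0.5, -0.4]
width: 0.0788
```

```bash
cat >> h.py <<'E'
RT=R.from_euler('xyz',[np.pi,0,-np.pi/2])
def delta(x,y,z,v=True):
    st=get_state(); rv=(RT*R.from_euler('xyz',st["ee_rot"]).inv()).as_rotvec()
    if v: print("t %.2f"%st["t"],"pos",st["eef_pos"],"TURN",rv.round(4),"SHIFT",(np.array([x,y,z])-st["eef_pos"]).round(4),"w %.4f"%st["width"],"F",st["force"].round(1))
E
python3 -c "
from h import *
delta(.433,-.040,.04)"
```

```text
t 3.50 pos [ 0.4374 -0.0384  0.0463] TURN [-0.0049  0.0152 -0.0033] SHIFT [-0.0044 -0.0016 -0.0063] w 0.0788 F [-0.4  0.5 -0.4]
```

Request:
{"fn": "play_rows", "kwargs": {
  "targets": [
    [-0.005,0.015,-0.003,-0.0044,-0.0016,-0.006,0.9],
    [0,0,0,0,0,0,0.9]
  ]
}}

```text
t: 3.75
eef_pos: [0.4338, -0.0397, 0.0416]
ee_rot: [-3.14, 0.0, -1.57]
force: [-0.3, 0.1, 0.1]
width: 0.0786
```

```bash
python3 -c "
from h import *
delta(.433,-.040,.04)"
```

```text
t 3.75 pos [ 0.4338 -0.0397  0.0416] TURN [-0.0004  0.0019 -0.0003] SHIFT [-0.0008 -0.0003 -0.0016] w 0.0786 F [-0.3  0.1  0.1]
```

Request:
{"fn": "play_rows", "kwargs": {
  "targets": [
    [0,0.002,0,-0.0008,0,-0.0016,0.3],
    [0,0,0,0,0,0,0.3],
    [0,0,0,0,0,0,0.3],
    [0,0,0,0,0,0,0.3]
  ],
  "grip_force": 15
}}

```text
t: 4.25
eef_pos: [0.4332, -0.0396, 0.0403]
ee_rot: [-3.141, 0.001, -1.57]
force: [0.2, 0.1, -0.0]
width: 0.056
```

Request:
{"fn": "play_rows", "kwargs": {
  "targets": [
    [0,0,0,0,0,0.03,0.3],
    [0,0,0,0,0,0.05,0.3],
    [0,0,0,0,0,0.05,0.3],
    [0,0,0,0,-0.03,0.03,0.3],
    [0,0,0,0,-0.04,0,0.3],
    [0,0,0,0,-0.04,0,0.3],
    [0,0,0,0,-0.04,0,0.3],
    [0,0,0,0,-0.01,0,0.3],
    [0,0,0,0,0,0,0.3],
    [0,0,0,0,0,0,0.3]
  ]
}}

```text
t: 5.5
eef_pos: [0.4298, -0.2037, 0.2046]
ee_rot: [3.139, 0.0, -1.569]
force: [0.6, 0.6, -1.0]
width: 0.0558
```

```bash
python3 - <<'E'
from h import *
delta(.433,-.2,.2)
st=get_state()
p,d=grab_frame("wrist");cv2.imwrite("pics/w3.png",p);np.save("pics/w3.npy",d)
np.save("pics/st3.npy",np.r_[st["eef_pos"],st["ee_rot"]])
t2,d2=grab_frame("top");cv2.imwrite("pics/top3.png",t2);np.save("pics/top3.npy",d2)
E
```

```text
t 5.50 pos [ 0.4298 -0.2037  0.2046] TURN [-0.0004 -0.0022 -0.0014] SHIFT [ 0.0032  0.0037 -0.0046] w 0.0558 F [ 0.6  0.6 -1. ]
```

View pics/w3.png

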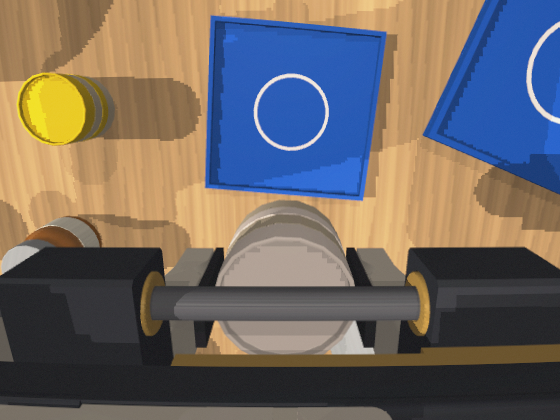

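The tray's ring is at (291,111), yellow at (58,107), and the held white tub at (286,270).

```bash
cat >> h.py <<'E'
def ringfit(name,img,box,z,st,thr=170):
    x0,y0,x1,y1=box; g=img[y0:y1,x0:x1].min(2); m=(g>thr).astype(np.uint8)
    n,l,s,c=cv2.connectedComponentsWithStats(m); i=1+np.argmax(s[1:,4])
    cn=cv2.findContours((l==i).astype(np.uint8),cv2.RETR_EXTERNAL,cv2.CHAIN_APPROX_NONE)[0][0].reshape(-1,2)+[x0,y0]
    e=cv2.fitEllipse(onplane(name,cn,z,st)[:,:2].astype(np.float32)); return e
E
python3 - <<'E'
from h import *
a=np.load("pics/st3.npy");st={'eef_pos':a[:3],'ee_rot':a[3:]}
p=cv2.imread("pics/w3.png");d=np.load("pics/w3.npy")
print("ring",ringfit("wrist",p,(235,60,350,165),.004,st))
t=cv2.imread("pics/top3.png");print("ring top",ringfit("top",t,(362,180,404,224),.004,None,140))
for s,c,m in comps(p,"blue",2000):
    cn=max(cv2.findContours(m.astype(np.uint8),0,2)[0],key=len)
    print(c,cv2.minAreaRect(onplane("wrist",cn.reshape(-1,2),.01,st)[:,:2].astype(np.float32)))
for o in tops(st,d,.05,.066): print(*o)
E
```

```text
ring ((0.42418044805526733, -0.2666635811328888), (0.0669088140130043, 0.06702406704425812), 21.212377548217773)
ring top ((0.4706493318080902, -0.28857117891311646), (0.0049225990660488605, 0.028917210176587105), 1.3281445503234863)
[500.9226  94.3752] ((0.20716024935245514, -0.2899623513221741), (0.14883960783481598, 0.15138012170791626), 69.03746795654297)
[290.9533 105.7767] ((0.42412087321281433, -0.266748309135437), (0.1487179547548294, 0.1489275097846985), 85.24925994873047)
[290.9752 111.8485] ((0.4242665469646454, -0.26690736413002014), (0.0584167055785656, 0.059034790843725204), 45.44231414794922)
[ 54. 109.] 4255 0.055 [ 0.6082 -0.2717] 0.0603 [ 0.6083 -0.2722] [0.0547 0.0589]
[ 46. 242.] 243 0.0541 [ 0.6345 -0.1608] 0.0372 [ 0.6335 -0.163 ] [0.0088 0.0333]
```

Request:
{"fn": "play_rows", "kwargs": {
  "targets": [
    [0,-0.002,-0.001,-0.0056,-0.031,0,0.3],
    [0,0,0,0,-0.031,0,0.3],
    [0,0,0,0,0,-0.04,0.3],
    [0,0,0,0,0,-0.04,0.3],
    [0,0,0,0,0,-0.04,0.3],
    [0,0,0,0,0,-0.02,0.3],
    [0,0,0,0,0,0,0.3]
  ]
}}

```text
t: 6.48
eef_pos: [0.4273, -0.2622, 0.0631]
ee_rot: [-3.136, -0.001, -1.559]
force: [0.0, -0.5, -1.4]
width: 0.0557
```

```bash
python3 -c "
from h import *
delta(.4242,-.2668,.0445)"
```

```text
t 6.47 pos [ 0.4273 -0.2622  0.0631] TURN [ 0.0009  0.0057 -0.0114] SHIFT [-0.0031 -0.0046 -0.0186] w 0.0557 F [ 0.  -0.5 -1.4]
```

Request:
{"fn": "play_rows", "kwargs": {
  "targets": [
    [0.001,0.006,-0.011,-0.003,-0.0046,-0.01,0.3],
    [0,0,0,0,0,0,0.3]
  ]
}}

```text
t: 6.72
eef_pos: [0.4256, -0.2667, 0.0542]
ee_rot: [-3.14, -0.001, -1.569]
force: [0.1, -1.8, -1.0]
width: 0.0556
```

```bash
python3 -c "
from h import *
delta(.4242,-.2668,.0445)"
```

```text
t 6.72 pos [ 0.4256 -0.2667  0.0542] TURN [ 0.0005  0.0018 -0.0013] SHIFT [-0.0014 -0.0001 -0.0097] w 0.0556 F [ 0.1 -1.8 -1. ]
```

Request:
{"fn": "play_rows", "kwargs": {
  "targets": [
    [0,0.002,-0.001,-0.0014,0,-0.008,0.3],
    [0,0,0,0,0,-0.001,0.3],
    [0,0,0,0,0,-0.001,0.3]
  ]
}}

```text
t: 7.1
eef_pos: [0.4252, -0.2671, 0.045]
ee_rot: [-3.139, -0.001, -1.571]
force: [-0.6, -0.6, -1.9]
width: 0.0555
```

```bash
python3 -c "
from h import *
delta(.4242,-.2668,.0445)"
```

```text
t 7.10 pos [ 0.4252 -0.2671  0.045 ] TURN [ 0.0012  0.0025 -0.0002] SHIFT [-0.001   0.0003 -0.0005] w 0.0555 F [-0.6 -0.6 -1.9]
```

Request:
{"fn": "play_rows", "kwargs": {
  "targets": [
    [0,0.002,0,-0.001,0,-0.0015,0.3],
    [0,0,0,0,0,-0.0005,0.3]
  ]
}}

```text
t: 7.35
eef_pos: [0.4247, -0.2673, 0.0441]
ee_rot: [-3.14, -0.002, -1.57]
force: [-2.7, 2.7, 5.1]
width: 0.0557
```

Contact (Fz +5 N). I'll open to release, then rise.

Request:
{"fn": "play_rows", "kwargs": {
  "targets": [
    [0,0,0,0,0,0,0.9],
    [0,0,0,0,0,0,0.9],
    [0,0,0,0,0,0,0.9],
    [0,0,0,0,0,0.03,0.9],
    [0,0,0,0,0,0.05,0.9],
    [0,0,0,0,0,0.05,0.9],
    [0,0,0,0.03,0,0.02,0.9],
    [0,0,0,0.05,0,0,0.9],
    [0,0,0,0.05,0,0,0.9],
    [0,0,0,0.045,0,0,0.9],
    [0,0,0,0,0,0,0.9]
  ]
}}

```text
t: 8.72
eef_pos: [0.6039, -0.2673, 0.2001]
ee_rot: [-3.138, -0.002, -1.571]
force: [-1.1, -0.2, -1.0]
width: 0.0789
```

```bash
python3 - <<'E'
from h import *
delta(.6083,-.272,.11)
st=get_state()
p,d=grab_frame("wrist");cv2.imwrite("pics/w4.png",p)
for o in tops(st,d,.05,.07): print(*o)
E
```

```text
t 8.72 pos [ 0.6039 -0.2673  0.2001] TURN [ 0.0023  0.0035 -0.0002] SHIFT [ 0.0044 -0.0047 -0.0901] w 0.0789 F [-1.1 -0.2 -1. ]
[ 48. 131.] 1181 0.0598 [ 0.7706 -0.3346] 0.1188 [ 0.767  -0.3451] [0.0467 0.1188]
[276. 189.] 3807 0.055 [ 0.6113 -0.2745] 0.0557 [ 0.6113 -0.2744] [0.0535 0.0548]
[506. 197.] 4001 0.0591 [ 0.4292 -0.2672] 0.0629 [ 0.4285 -0.2679] [0.0551 0.0618]
```

View pics/w4.png

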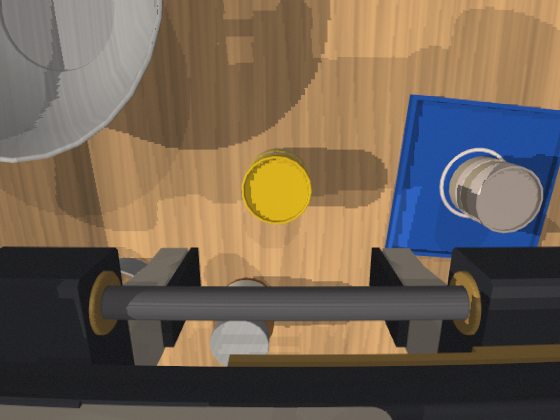

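Yellow is at (276,189), measured at (0.611, -0.274), and white stands on the tray. The bowl is at upper left, so I check its clearance to the gripper body.

```bash
python3 - <<'E'
from h import *
st=get_state()
p,d=grab_frame("wrist")
uv,P=depthpts("wrist",d,st)
k=(P[:,2]>.02)&(P[:,0]>.65)&(P[:,1]<-.18)&(P[:,2]<.13)
Q=P[k];print(Q[:,2].max())
for y in np.arange(-.40,-.2,.02):
    q=Q[abs(Q[:,1]-y)<.01]
    if len(q): print(round(y,2),q[:,0].min().round(3),q[q[:,0].argmin(),2].round(3))
E
```

```text
0.09149720334270267
-0.4 0.683 0.09
-0.38 0.685 0.088
-0.36 0.693 0.089
-0.34 0.705 0.088
-0.32 0.722 0.088
-0.3 0.755 0.09
```

Request:
{"fn": "play_rows", "kwargs": {
  "targets": [
    [0.002,0.003,0,0.0072,-0.0072,-0.04,0.9],
    [0,0,0,0,0,-0.045,0.9],
    [0,0,0,0,0,0,0.9]
  ]
}}

```text
t: 9.2
eef_pos: [0.6065, -0.2751, 0.116]
ee_rot: [-3.139, -0.0, -1.572]
force: [0.8, 0.5, 0.7]
width: 0.0787
```

```bash
python3 - <<'E'
from h import *
delta(.6113,-.2744,.042)
st=get_state()
p,d=grab_frame("wrist");cv2.imwrite("pics/w5.png",p)
for o in tops(st,d,.05,.066): print(*o)
E
```

```text
t 9.20 pos [ 0.6065 -0.2751  0.116 ] TURN [0.0003 0.0023 0.0013] SHIFT [ 0.0048  0.0007 -0.074 ] w 0.0787 F [0.8 0.5 0.7]
[101.  45.] 307 0.059 [ 0.7047 -0.3746] 0.0539 [ 0.71   -0.3717] [0.0131 0.0609]
[ 16. 147.] 244 0.0574 [ 0.7521 -0.3282] 0.0354 [ 0.755  -0.3271] [0.0042 0.033 ]
[277. 234.] 6938 0.055 [ 0.6114 -0.2742] 0.0576 [ 0.6114 -0.2739] [0.0544 0.0565]
[549. 230.] 772 0.0573 [ 0.4505 -0.2784] 0.0286 [ 0.4509 -0.276 ] [0.0161 0.0272]
```

Request:
{"fn": "play_rows", "kwargs": {
  "targets": [
    [0,0.002,0.001,0.0048,0.001,-0.03,0.9],
    [0,0,0,0,0,-0.03,0.9],
    [0,0,0,0,0,0,0.9]
  ]
}}

```text
t: 9.62
eef_pos: [0.6167, -0.2761, 0.0669]
ee_rot: [-3.126, -0.005, -1.569]
force: [-0.4, -0.4, -0.3]
width: 0.0791
```

```bash
python3 - <<'E'
from h import *
delta(.6114,-.274,.042)
E
```

```text
t 9.62 pos [ 0.6167 -0.2761  0.0669] TURN [ 0.0054  0.0151 -0.0016] SHIFT [-0.0053  0.0021 -0.0249] w 0.0791 F [-0.4 -0.4 -0.3]
```

Request:
{"fn": "play_rows", "kwargs": {
  "targets": [
    [0.005,0.015,-0.002,-0.005,0.002,-0.014,0.9],
    [0,0,0,0,0,-0.01,0.9]
  ]
}}

```text
t: 9.88
eef_pos: [0.6141, -0.2747, 0.0472]
ee_rot: [-3.135, -0.002, -1.571]
force: [0.3, -0.7, 0.8]
width: 0.0789
```

```bash
python3 - <<'E'
from h import *
delta(.6114,-.274,.042)
E
```

```text
t 9.88 pos [ 0.6141 -0.2747  0.0472] TURN [ 0.0019  0.0063 -0.0002] SHIFT [-0.0027  0.0007 -0.0052] w 0.0789 F [ 0.3 -0.7  0.8]
```

Request:
{"fn": "play_rows", "kwargs": {
  "targets": [
    [0.002,0.006,0,-0.0027,0.0007,-0.005,0.9],
    [0,0,0,0,0,0,0.9]
  ]
}}

```text
t: 10.12
eef_pos: [0.6112, -0.274, 0.0421]
ee_rot: [3.142, 0.0, -1.571]
force: [-0.5, -0.1, -0.0]
width: 0.0791
```

```bash
python3 - <<'E'
from h import *
delta(.6114,-.274,.042)
E
```

```text
t 10.12 pos [ 0.6112 -0.274   0.0421] TURN [-0.0002 -0.0001 -0.0002] SHIFT [ 0.0002 -0.     -0.0001] w 0.0791 F [-0.5 -0.1 -0. ]
```

Request:
{"fn": "play_rows", "kwargs": {
  "targets": [
    [0,0,0,0,0,0,0.3],
    [0,0,0,0,0,0,0.3],
    [0,0,0,0,0,0,0.3],
    [0,0,0,0,0,0.03,0.3],
    [0,0,0,0,0,0.05,0.3],
    [0,0,0,0,0,0.05,0.3],
    [0,0,0,0,0,0.035,0.3],
    [0,0,0,-0.05,0.02,0,0.3],
    [0,0,0,-0.05,0.02,0,0.3],
    [0,0,0,-0.05,0.02,0,0.3],
    [0,0,0,-0.037,0.009,0,0.3],
    [0,0,0,0,0,0,0.3]
  ]
}}

```text
t: 11.62
eef_pos: [0.4155, -0.2023, 0.2089]
ee_rot: [3.137, 0.003, -1.572]
force: [0.4, -0.3, -1.8]
width: 0.0556
```

```bash
cat > m.py <<'E'
from h import *
import sys
fn=sys.argv[1];x,y,z,lo,hi=map(float,sys.argv[2:7])
delta(x,y,z); st=get_state()
p,d=grab_frame("wrist");cv2.imwrite(f"pics/{fn}.png",p);np.save(f"pics/{fn}.npy",d);np.save(f"pics/{fn}_st.npy",np.r_[st["eef_pos"],st["ee_rot"]])
for o in tops(st,d,lo,hi): print(*o)
E
python3 m.py w6 .4242 -.2668 .1 .054 .070
```

```text
t 11.62 pos [ 0.4155 -0.2023  0.2089] TURN [-0.003  -0.0041  0.0012] SHIFT [ 0.0087 -0.0645 -0.1089] w 0.0556 F [ 0.4 -0.3 -1.8]
[272. 113.] 4280 0.0591 [ 0.4244 -0.2662] 0.0563 [ 0.4248 -0.2661] [0.0546 0.055 ]
[ 30. 242.] 258 0.0645 [ 0.6357 -0.1604] 0.0366 [ 0.634  -0.1613] [0.0099 0.0318]
```

View pics/w6.png

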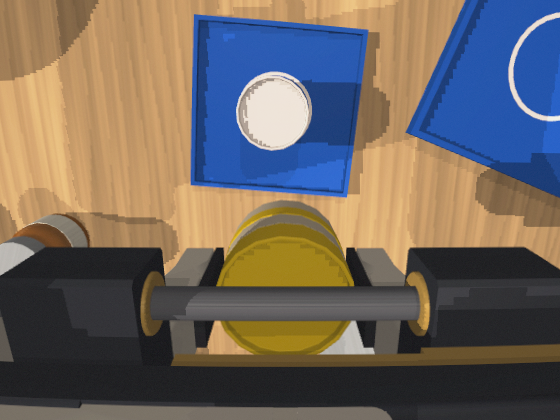

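White sits centred in the ring at (272,113), measured at (0.4246, -0.2664). Move yellow above it.

Request:
{"fn": "play_rows", "kwargs": {
  "targets": [
    [-0.003,-0.004,0.001,0.009,-0.032,0,0.3],
    [0,0,0,0,-0.032,0,0.3],
    [0,0,0,0,0,-0.035,0.3],
    [0,0,0,0,0,-0.03,0.3],
    [0,0,0,0,0,0,0.3]
  ]
}}

```text
t: 12.3
eef_pos: [0.4314, -0.2703, 0.1425]
ee_rot: [-3.138, -0.002, -1.57]
force: [0.5, 0.0, -2.0]
width: 0.0558
```

```bash
python3 - <<'E'
from h import *
delta(.4246,-.2665,.115)
E
```

```text
t 12.30 pos [ 0.4314 -0.2703  0.1425] TURN [ 0.0015  0.0032 -0.0006] SHIFT [-0.0068  0.0038 -0.0275] w 0.0558 F [ 0.5  0.  -2. ]
```

Request:
{"fn": "play_rows", "kwargs": {
  "targets": [
    [0.0015,0.003,-0.001,-0.0068,0.0038,-0.023,0.3],
    [0,0,0,0,0,0,0.3]
  ]
}}

```text
t: 12.55
eef_pos: [0.4269, -0.2674, 0.1208]
ee_rot: [-3.14, -0.001, -1.571]
force: [0.0, -0.0, -2.0]
width: 0.0558
```

```bash
python3 - <<'E'
from h import *
delta(.4246,-.2665,.109)
E
```

```text
t 12.55 pos [ 0.4269 -0.2674  0.1208] TURN [ 0.0012  0.0013 -0.0003] SHIFT [-0.0023  0.0009 -0.0118] w 0.0558 F [ 0. -0. -2.]
```

Request:
{"fn": "play_rows", "kwargs": {
  "targets": [
    [0.001,0.001,0,-0.0023,0.0009,-0.01,0.3],
    [0,0,0,0,0,0,0.3]
  ]
}}

```text
t: 12.8
eef_pos: [0.4269, -0.2671, 0.1127]
ee_rot: [-3.138, -0.002, -1.569]
force: [0.2, -0.4, -2.7]
width: 0.0557
```

```bash
python3 - <<'E'
from h import *
delta(.4246,-.2665,.102)
E
```

```text
t 12.80 pos [ 0.4269 -0.2671  0.1127] TURN [ 0.0015  0.0039 -0.0013] SHIFT [-0.0023  0.0006 -0.0107] w 0.0557 F [ 0.2 -0.4 -2.7]
```

Request:
{"fn": "play_rows", "kwargs": {
  "targets": [
    [0.001,0.004,-0.001,-0.0035,0.0006,-0.004,0.3],
    [0,0,0,0,0,0,0.3]
  ]
}}

```text
t: 13.05
eef_pos: [0.4241, -0.2667, 0.1096]
ee_rot: [-3.14, -0.001, -1.57]
force: [-0.4, 0.4, -2.8]
width: 0.0557
```

```bash
python3 - <<'E'
from h import *
delta(.4246,-.2665,.102)
E
```

```text
t 13.05 pos [ 0.4241 -0.2667  0.1096] TURN [ 0.0011  0.0015 -0.0006] SHIFT [ 0.0005  0.0002 -0.0076] w 0.0557 F [-0.4  0.4 -2.8]
```

Request:
{"fn": "play_rows", "kwargs": {
  "targets": [
    [0.001,0.001,0,0,0,-0.004,0.3],
    [0,0,0,0,0,-0.0015,0.3]
  ]
}}

```text
t: 13.3
eef_pos: [0.4244, -0.2668, 0.1043]
ee_rot: [-3.14, -0.0, -1.57]
force: [-1.0, 0.3, -1.9]
width: 0.0561
```

```bash
python3 - <<'E'
from h import *
delta(.4246,-.2665,.102)
E
```

```text
t 13.30 pos [ 0.4244 -0.2668  0.1043] TURN [ 0.0002  0.0014 -0.0007] SHIFT [ 0.0002  0.0003 -0.0023] w 0.0561 F [-1.   0.3 -1.9]
```

Yellow is already below rim height with no contact force, so it's inside. Seat it.

Request:
{"fn": "play_rows", "kwargs": {
  "targets": [
    [0,0.001,0,0,0,-0.0015,0.3],
    [0,0,0,0,0,-0.001,0.3]
  ]
}}

```text
t: 13.55
eef_pos: [0.4247, -0.2672, 0.1026]
ee_rot: [-3.141, -0.001, -1.569]
force: [-4.4, 1.2, 14.2]
width: 0.0558
```

Request:
{"fn": "play_rows", "kwargs": {
  "targets": [
    [0,0,0,0,0,0,0.9],
    [0,0,0,0,0,0,0.9],
    [0,0,0,0,0,0,0.9],
    [0,0,0,0,0,0.03,0.9],
    [0,0,0,0,0,0.05,0.9],
    [0,0,0,0,0,0.025,0.9],
    [0,0,0,0.035,0.052,0,0.9],
    [0,0,0,0.035,0.052,0,0.9],
    [0,0,0,0.035,0.052,0,0.9],
    [0,0,0,0.035,0.052,0,0.9],
    [0,0,0,0.035,0.052,0,0.9],
    [0,0,0,0,0,0,0.9]
  ]
}}

```text
t: 15.05
eef_pos: [0.6009, -0.0041, 0.2115]
ee_rot: [-3.138, -0.001, -1.573]
force: [-0.7, -1.1, -0.3]
width: 0.0788
```

```bash
python3 m.py w7 .6025 -.007 .11 .05 .066; python3 -c "
from h import *
p,d=grab_frame('scene');cv2.imwrite('pics/scene7.png',p)"
```

```text
t 15.05 pos [ 0.6009 -0.0041  0.2115] TURN [0.0013 0.0034 0.0022] SHIFT [ 0.0016 -0.0029 -0.1015] w 0.0788 F [-0.7 -1.1 -0.3]
[281. 188.] 3518 0.055 [ 0.6047 -0.0079] 0.0566 [ 0.6046 -0.0078] [0.0544 0.0555]
[277. 336.] 1823 0.055 [0.6091 0.1279] 0.0572 [0.6093 0.1326] [0.0398 0.0602]
```

View pics/w7.png

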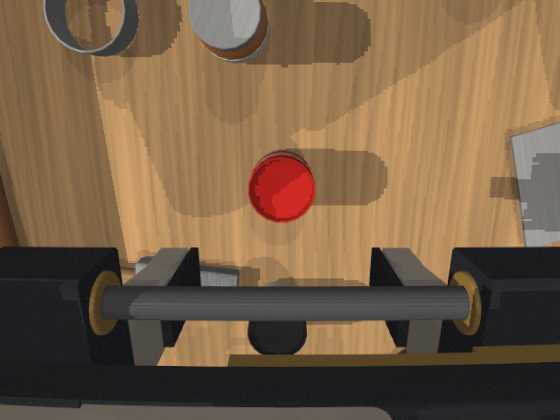

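View pics/scene7.png

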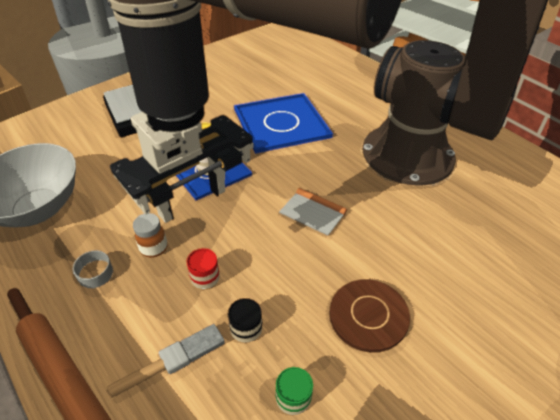

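Red is at wrist (281,188), measured at (0.6046, -0.0079), in line with the other views.

Request:
{"fn": "play_rows", "kwargs": {
  "targets": [
    [0.001,0.003,0.002,0.0025,-0.0037,-0.045,0.9],
    [0,0,0,0,0,-0.05,0.9],
    [0,0,0,0,0,0,0.9]
  ]
}}

```text
t: 15.52
eef_pos: [0.6004, -0.0133, 0.1165]
ee_rot: [-3.14, 0.0, -1.576]
force: [-0.2, -0.8, 1.2]
width: 0.0787
```

```bash
python3 m.py w8 .6046 -.0079 .041 .05 .066
```

```text
t 15.53 pos [ 0.6004 -0.0133  0.1165] TURN [-0.      0.002   0.0049] SHIFT [ 0.0042  0.0054 -0.0755] w 0.0787 F [-0.2 -0.8  1.2]
[226.  32.] 341 0.0607 [ 0.6363 -0.1262] 0.0418 [ 0.6609 -0.1644] [0.0713 0.1116]
[278. 240.] 6792 0.055 [ 0.6044 -0.0083] 0.0575 [ 0.6045 -0.0082] [0.0544 0.0567]
```

Request:
{"fn": "play_rows", "kwargs": {
  "targets": [
    [0,0.002,0.005,0.004,0.0052,-0.03,0.9],
    [0,0,0,-0.002,0,-0.035,0.9],
    [0,0,0,0,0,0,0.9]
  ]
}}

```text
t: 15.95
eef_pos: [0.6092, -0.0087, 0.0619]
ee_rot: [-3.126, 0.002, -1.57]
force: [0.2, -0.0, 0.3]
width: 0.0789
```

```bash
python3 - <<'E'
from h import *
delta(.6045,-.0081,.041)
E
```

```text
t 15.95 pos [ 0.6092 -0.0087  0.0619] TURN [-0.0019  0.016  -0.0005] SHIFT [-0.0047  0.0006 -0.0209] w 0.0789 F [ 0.2 -0.   0.3]
```

Request:
{"fn": "play_rows", "kwargs": {
  "targets": [
    [-0.002,0.016,0,-0.005,0.0006,-0.014,0.9],
    [0,0.003,0,-0.002,0,-0.006,0.9],
    [0,0,0,0,0,0,0.9]
  ]
}}

```text
t: 16.32
eef_pos: [0.6051, -0.0079, 0.0465]
ee_rot: [-3.138, 0.001, -1.57]
force: [0.8, -0.1, 0.4]
width: 0.0788
```

```bash
python3 - <<'E'
from h import *
delta(.6045,-.0081,.041)
E
```

```text
t 16.32 pos [ 0.6051 -0.0079  0.0465] TURN [-0.0011  0.0034 -0.0009] SHIFT [-0.0006 -0.0002 -0.0055] w 0.0788 F [ 0.8 -0.1  0.4]
```

Request:
{"fn": "play_rows", "kwargs": {
  "targets": [
    [-0.001,0.003,-0.001,-0.001,0,-0.0055,0.9],
    [0,0,0,0,0,0,0.9]
  ]
}}

```text
t: 16.58
eef_pos: [0.6046, -0.0077, 0.0415]
ee_rot: [-3.14, 0.0, -1.571]
force: [-0.9, -0.1, -0.0]
width: 0.0786
```

```bash
python3 - <<'E'
from h import *
delta(.6045,-.0081,.041)
E
```

```text
t 16.57 pos [ 0.6046 -0.0077  0.0415] TURN [-0.0003  0.0014 -0.    ] SHIFT [-0.0001 -0.0004 -0.0005] w 0.0786 F [-0.9 -0.1 -0. ]
```

Request:
{"fn": "play_rows", "kwargs": {
  "targets": [
    [0,0,0,0,0,0,0.3],
    [0,0,0,0,0,0,0.3],
    [0,0,0,0,0,0,0.3],
    [0,0,0,0,0,0.03,0.3],
    [0,0,0,0,0,0.05,0.3],
    [0,0,0,0,0,0.05,0.3],
    [0,0,0,0,0,0.05,0.3],
    [0,0,0,-0.03,-0.03,0.03,0.3],
    [0,0,0,-0.05,-0.055,0,0.3],
    [0,0,0,-0.05,-0.055,0,0.3],
    [0,0,0,-0.045,-0.05,0,0.3],
    [0,0,0,0,0,0,0.3]
  ]
}}

```text
t: 18.08
eef_pos: [0.4392, -0.1807, 0.2543]
ee_rot: [3.138, -0.001, -1.57]
force: [1.0, 0.7, -1.0]
width: 0.0563
```

```bash
python3 m.py w9 .4246 -.2665 .18 .11 .126
```

```text
t 18.07 pos [ 0.4392 -0.1807  0.2543] TURN [ 0.0005 -0.0041 -0.001 ] SHIFT [-0.0146 -0.0858 -0.0743] w 0.0563 F [ 1.   0.7 -1. ]
[304.  84.] 4825 0.1151 [ 0.4249 -0.2654] 0.056 [ 0.4249 -0.2652] [0.0547 0.0549]
```

View pics/w9.png

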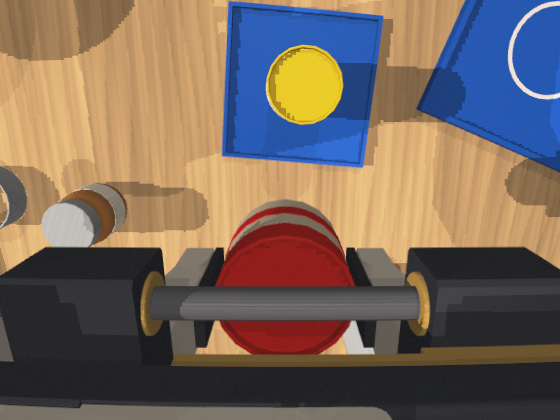

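Yellow's seat is at z 0.115 (expected 0.116), so it is seated, and it is centred at (0.4249, -0.2655). Bring red over it.

Request:
{"fn": "play_rows", "kwargs": {
  "targets": [
    [0,-0.004,-0.001,-0.0145,-0.042,0,0.3],
    [0,0,0,0,-0.044,0,0.3],
    [0,0,0,0,0,-0.03,0.3],
    [0,0,0,0,0,-0.025,0.3],
    [0,0,0,0,0,0,0.3]
  ]
}}

```text
t: 18.75
eef_pos: [0.429, -0.2662, 0.1975]
ee_rot: [-3.14, 0.0, -1.567]
force: [-0.5, -0.0, -1.3]
width: 0.0555
```

```bash
python3 - <<'E'
from h import *
delta(.4248,-.266,.17)
E
```

```text
t 18.75 pos [ 0.429  -0.2662  0.1975] TURN [-0.0002  0.0016 -0.004 ] SHIFT [-0.0042  0.0002 -0.0275] w 0.0555 F [-0.5 -0.  -1.3]
```

Request:
{"fn": "play_rows", "kwargs": {
  "targets": [
    [0,0.002,-0.004,-0.005,0,-0.022,0.3],
    [0,0.002,0,-0.001,0,-0.003,0.3],
    [0,0,0,0,0,0,0.3]
  ]
}}

```text
t: 19.12
eef_pos: [0.4262, -0.2657, 0.1749]
ee_rot: [-3.141, -0.001, -1.568]
force: [-0.2, 0.3, -1.0]
width: 0.0558
```

```bash
python3 - <<'E'
from h import *
delta(.4248,-.266,.1575)
E
```

```text
t 19.12 pos [ 0.4262 -0.2657  0.1749] TURN [ 0.0015  0.0001 -0.0031] SHIFT [-0.0014 -0.0003 -0.0174] w 0.0558 F [-0.2  0.3 -1. ]
```

Request:
{"fn": "play_rows", "kwargs": {
  "targets": [
    [0.001,0.001,-0.003,-0.0025,0,-0.008,0.3],
    [0,0,0,0,0,0,0.3]
  ]
}}

```text
t: 19.38
eef_pos: [0.4248, -0.2657, 0.1681]
ee_rot: [-3.14, -0.001, -1.57]
force: [0.2, -0.6, -2.6]
width: 0.0554
```

```bash
python3 - <<'E'
from h import *
delta(.4248,-.266,.1575)
E
```

```text
t 19.38 pos [ 0.4248 -0.2657  0.1681] TURN [ 0.0011  0.0016 -0.0007] SHIFT [ 0.     -0.0003 -0.0106] w 0.0554 F [ 0.2 -0.6 -2.6]
```

Request:
{"fn": "play_rows", "kwargs": {
  "targets": [
    [0.001,0.001,0,-0.0007,0,-0.006,0.3],
    [0,0.001,0,0,0,-0.0015,0.3]
  ]
}}

```text
t: 19.62
eef_pos: [0.4243, -0.2659, 0.1607]
ee_rot: [-3.141, -0.0, -1.57]
force: [-0.6, -0.5, -1.5]
width: 0.0555
```

```bash
python3 - <<'E'
from h import *
delta(.4248,-.266,.1575)
E
```

```text
t 19.62 pos [ 0.4243 -0.2659  0.1607] TURN [ 0.0004  0.0006 -0.0007] SHIFT [ 0.0005 -0.0001 -0.0032] w 0.0555 F [-0.6 -0.5 -1.5]
```

Request:
{"fn": "play_rows", "kwargs": {
  "targets": [
    [0,0,0,0,0,-0.0018,0.3],
    [0,0,0,0,0,-0.0008,0.3]
  ]
}}

```text
t: 19.88
eef_pos: [0.4243, -0.266, 0.1579]
ee_rot: [-3.141, -0.0, -1.57]
force: [-0.3, -0.2, -2.3]
width: 0.0559
```

Request:
{"fn": "play_rows", "kwargs": {
  "targets": [
    [0,0,0,0,0,-0.001,0.3],
    [0,0,0,0,0,-0.0004,0.3]
  ]
}}

```text
t: 20.12
eef_pos: [0.4247, -0.2664, 0.1577]
ee_rot: [-3.14, -0.002, -1.57]
force: [-2.0, 0.8, 3.6]
width: 0.056
```

Request:
{"fn": "play_rows", "kwargs": {
  "targets": [
    [0,0,0,0,0,0,0.9],
    [0,0,0,0,0,0,0.9],
    [0,0,0,0,0,0,0.9],
    [0,0,0,0,0,0.03,0.9],
    [0,0,0,0,0,0.05,0.9],
    [0,0,0,0,0,0.02,0.9],
    [0,0,0,0.025,0.055,0,0.9],
    [0,0,0,0.025,0.057,0,0.9],
    [0,0,0,0.025,0.057,0,0.9],
    [0,0,0,0.025,0.057,0,0.9],
    [0,0,0,0.025,0.057,0,0.9],
    [0,0,0,0.025,0.057,0,0.9]
  ]
}}

```text
t: 21.62
eef_pos: [0.5748, 0.0754, 0.2622]
ee_rot: [-3.136, -0.001, -1.578]
force: [0.7, -1.3, 0.1]
width: 0.079
```

```bash
python3 - <<'E'
from h import *
delta(.608,.13,.2)
E
```

```text
t 21.62 pos [0.5748 0.0754 0.2622] TURN [0.001  0.0058 0.0068] SHIFT [ 0.0332  0.0546 -0.0622] w 0.0790 F [ 0.7 -1.3  0.1]
```

Request:
{"fn": "play_rows", "kwargs": {
  "targets": [
    [0.001,0.006,0.007,0.025,0.035,-0.03,0.9],
    [0,0,0,0,0,-0.03,0.9],
    [0,0,0,0,0,0,0.9],
    [0,0,0,0,0,0,0.9]
  ]
}}

```text
t: 22.12
eef_pos: [0.6023, 0.1164, 0.2009]
ee_rot: [-3.141, -0.0, -1.565]
force: [1.0, -0.9, 0.1]
width: 0.0787
```

```bash
python3 m.py w10 .608 .13 .11 .05 .066
```

```text
t 22.12 pos [0.6023 0.1164 0.2009] TURN [ 0.0002  0.001  -0.006 ] SHIFT [ 0.0057  0.0136 -0.0909] w 0.0787 F [ 1.  -0.9  0.1]
[276. 210.] 3632 0.055 [0.6094 0.1282] 0.057 [0.6094 0.1283] [0.0544 0.056 ]
[258. 345.] 1065 0.0548 [0.6262 0.2637] 0.0537 [0.6264 0.2546] [0.0256 0.0572]
```

View pics/w10.png

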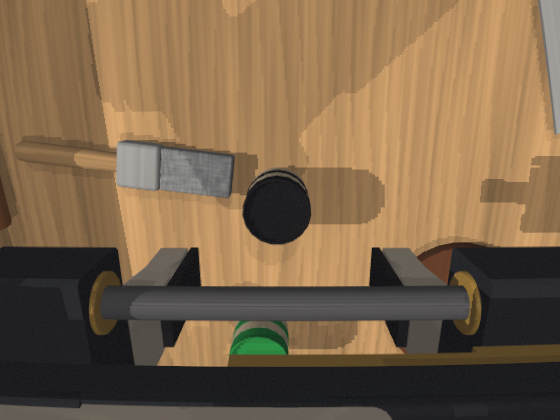

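Black is at (276,210), measured at (0.6094, 0.1283). The brush (150–230,170) lies beside its +x finger, so I check its height.

```bash
python3 - <<'E'
from h import *
a=np.load("pics/w10_st.npy");st={'eef_pos':a[:3],'ee_rot':a[3:]};d=np.load("pics/w10.npy")
uv,P=depthpts("wrist",d,st)
k=(uv[:,0]>115)&(uv[:,0]<236)&(uv[:,1]>138)&(uv[:,1]<200)&(P[:,2]>.006)
print(P[k].min(0),P[k].max(0),np.percentile(P[k,2],[50,99]))
E
```

```text
[0.6495 0.0773 0.006 ] [0.7566 0.1291 0.0216] [0.0169 0.0202]
```

Request:
{"fn": "play_rows", "kwargs": {
  "targets": [
    [0,0.001,-0.006,0.007,0.012,-0.04,0.9],
    [0,0,0,0,0,-0.045,0.9],
    [0,0,0,0,0,0,0.9]
  ]
}}

```text
t: 22.55
eef_pos: [0.6117, 0.1279, 0.1204]
ee_rot: [-3.133, 0.004, -1.573]
force: [-0.0, -0.0, 0.1]
width: 0.0789
```

```bash
python3 m.py w11 .6094 .1283 .044 .05 .066
```

```text
t 22.55 pos [0.6117 0.1279 0.1204] TURN [-0.0039  0.0086  0.0024] SHIFT [-0.0023  0.0004 -0.0764] w 0.0789 F [-0.  -0.   0.1]
[290. 230.] 6703 0.055 [0.6094 0.1283] 0.0575 [0.6095 0.1283] [0.0543 0.0566]
```

Brush top is 0.021, and with TCP at 0.043 the fingertips stay at 0.032, so it's clear.

Request:
{"fn": "play_rows", "kwargs": {
  "targets": [
    [-0.004,0.009,0.002,-0.005,0.0004,-0.03,0.9],
    [0,0.004,0,-0.003,0,-0.025,0.9],
    [0,0,0,0,0,0,0.9]
  ]
}}

```text
t: 22.98
eef_pos: [0.6109, 0.13, 0.077]
ee_rot: [-3.129, 0.006, -1.57]
force: [0.4, -0.0, 0.7]
width: 0.0791
```

```bash
python3 - <<'E'
from h import *
delta(.6094,.1283,.043)
E
```

```text
t 22.98 pos [0.6109 0.13   0.077 ] TURN [-0.0057  0.0122 -0.0009] SHIFT [-0.0015 -0.0017 -0.034 ] w 0.0791 F [ 0.4 -0.   0.7]
```

Request:
{"fn": "play_rows", "kwargs": {
  "targets": [
    [-0.006,0.012,-0.001,-0.003,-0.002,-0.018,0.9],
    [-0.001,0.004,0,-0.003,0,-0.01,0.9],
    [0,0,0,0,0,0,0.9]
  ]
}}

```text
t: 23.35
eef_pos: [0.6076, 0.1289, 0.0529]
ee_rot: [-3.139, 0.001, -1.571]
force: [-0.5, -0.8, 0.4]
width: 0.079
```

```bash
python3 - <<'E'
from h import *
delta(.6094,.1283,.043)
E
```

```text
t 23.35 pos [0.6076 0.1289 0.0529] TURN [-0.0012  0.0022 -0.0002] SHIFT [ 0.0018 -0.0006 -0.0099] w 0.0790 F [-0.5 -0.8  0.4]
```

Request:
{"fn": "play_rows", "kwargs": {
  "targets": [
    [-0.001,0.003,0,0.0015,-0.0006,-0.009,0.9],
    [0,0,0,0,0,0,0.9]
  ]
}}

```text
t: 23.6
eef_pos: [0.6096, 0.1284, 0.0439]
ee_rot: [3.141, 0.0, -1.57]
force: [-0.8, -0.6, -0.1]
width: 0.0786
```

```bash
python3 - <<'E'
from h import *
delta(.6094,.1283,.043)
E
```

```text
t 23.60 pos [0.6096 0.1284 0.0439] TURN [-0.0004 -0.0002 -0.0005] SHIFT [-0.0002 -0.0001 -0.0009] w 0.0786 F [-0.8 -0.6 -0.1]
```

Request:
{"fn": "play_rows", "kwargs": {
  "targets": [
    [0,0,0,0,0,0,0.3],
    [0,0,0,0,0,0,0.3],
    [0,0,0,0,0,0,0.3],
    [0,0,0,0,0,0.03,0.3],
    [0,0,0,0,0,0.05,0.3],
    [0,0,0,0,0,0.05,0.3],
    [0,0,0,0,0,0.035,0.3],
    [0,0,0,-0.045,0.045,0,0.3],
    [0,0,0,-0.05,0.05,0,0.3],
    [0,0,0,-0.05,0.05,0,0.3],
    [0,0,0,-0.04,0.038,0,0.3],
    [0,0,0,0,0,0,0.3]
  ]
}}

```text
t: 25.1
eef_pos: [0.4283, 0.3022, 0.2122]
ee_rot: [3.138, 0.001, -1.574]
force: [0.3, -0.1, -1.7]
width: 0.0556
```

```bash
python3 m.py w12 .424 .249 .1 .009 .021
```

```text
t 25.10 pos [0.4283 0.3022 0.2122] TURN [-0.0013 -0.004   0.0033] SHIFT [-0.0043 -0.0532 -0.1122] w 0.0556 F [ 0.3 -0.1 -1.7]
[288. 119.] 19627 0.014 [0.4246 0.2489] 0.1431 [0.4245 0.2485] [0.1403 0.1415]
[ 94. 147.] 327 0.0147 [0.6188 0.2727] 0.0541 [0.6526 0.2797] [0.0711 0.1104]
[ 10. 251.] 282 0.0149 [0.7101 0.3744] 0.0335 [0.709  0.3743] [0.0112 0.0402]
```

View pics/w12.png

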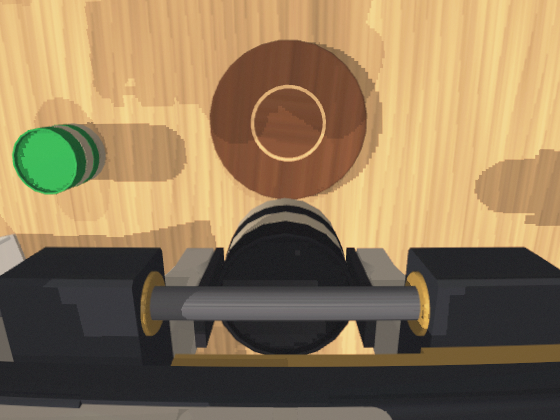

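The board's ring is at (288,123), measured at (0.4245, 0.2487), 0.142 m across.

Request:
{"fn": "play_rows", "kwargs": {
  "targets": [
    [-0.001,-0.004,0.003,-0.004,-0.027,-0.02,0.3],
    [0,0,0,0,-0.026,-0.04,0.3],
    [0,0,0,0,0,-0.04,0.3],
    [0,0,0,0,0,-0.02,0.3],
    [0,0,0,0,0,0,0.3]
  ]
}}

```text
t: 25.78
eef_pos: [0.4273, 0.2432, 0.0895]
ee_rot: [-3.141, 0.0, -1.576]
force: [-0.9, -0.3, -1.1]
width: 0.0555
```

```bash
python3 - <<'E'
from h import *
delta(.4245,.2487,.0587)
E
```

```text
t 25.77 pos [0.4273 0.2432 0.0895] TURN [-0.0004  0.0011  0.0054] SHIFT [-0.0028  0.0055 -0.0308] w 0.0555 F [-0.9 -0.3 -1.1]
```

Request:
{"fn": "play_rows", "kwargs": {
  "targets": [
    [0,0.001,0.005,-0.004,0.0055,-0.022,0.3],
    [0,0.002,0,0,0,-0.001,0.3],
    [0,0,0,0,0,0,0.3]
  ]
}}

```text
t: 26.15
eef_pos: [0.426, 0.249, 0.069]
ee_rot: [-3.141, 0.003, -1.573]
force: [-0.2, -0.2, -1.5]
width: 0.0556
```

```bash
python3 - <<'E'
from h import *
delta(.4245,.2487,.0587)
E
```

```text
t 26.15 pos [0.426 0.249 0.069] TURN [-0.0025  0.0007  0.0018] SHIFT [-0.0015 -0.0003 -0.0103] w 0.0556 F [-0.2 -0.2 -1.5]
```

Request:
{"fn": "play_rows", "kwargs": {
  "targets": [
    [-0.002,0.001,0.002,-0.002,0,-0.007,0.3],
    [0,0,0,0,0,-0.001,0.3]
  ]
}}

```text
t: 26.4
eef_pos: [0.4248, 0.2496, 0.0623]
ee_rot: [-3.14, 0.003, -1.571]
force: [-0.1, -0.4, -1.8]
width: 0.0561
```

```bash
python3 - <<'E'
from h import *
delta(.4245,.2487,.0587)
E
```

```text
t 26.40 pos [0.4248 0.2496 0.0623] TURN [-0.0026  0.0015 -0.0001] SHIFT [-0.0003 -0.0009 -0.0036] w 0.0561 F [-0.1 -0.4 -1.8]
```

Request:
{"fn": "play_rows", "kwargs": {
  "targets": [
    [-0.003,0.001,0,-0.0003,-0.0009,-0.003,0.3],
    [0,0,0,0,0,-0.0008,0.3]
  ]
}}

```text
t: 26.65
eef_pos: [0.4246, 0.2487, 0.0591]
ee_rot: [-3.141, -0.0, -1.57]
force: [-4.2, -1.2, 9.5]
width: 0.0557
```

Request:
{"fn": "play_rows", "kwargs": {
  "targets": [
    [0,0,0,0,0,0,0.9],
    [0,0,0,0,0,0,0.9],
    [0,0,0,0,0,0,0.9],
    [0,0,0,0,0,0.03,0.9],
    [0,0,0,0,0,0.05,0.9],
    [0,0,0,0,0,0.05,0.9],
    [0,0,0,0.04,0.006,0.01,0.9],
    [0,0,0,0.055,0.006,0,0.9],
    [0,0,0,0.055,0.006,0,0.9],
    [0,0,0,0.05,0.003,0,0.9],
    [0,0,0,0,0,0,0.9],
    [0,0,0,0,0,0,0.9]
  ]
}}

```text
t: 28.15
eef_pos: [0.6306, 0.2698, 0.2041]
ee_rot: [-3.139, 0.001, -1.568]
force: [-0.2, 0.1, -0.2]
width: 0.0789
```

```bash
python3 m.py w13 .626 .2735 .11 .05 .066
```

```text
t 28.15 pos [0.6306 0.2698 0.2041] TURN [-0.001   0.0031 -0.0029] SHIFT [-0.0046  0.0037 -0.0941] w 0.0789 F [-0.2  0.1 -0.2]
[514. 165.] 763 0.0584 [0.4318 0.2484] 0.055 [0.4151 0.2533] [0.0601 0.0828]
[290. 199.] 3634 0.055 [0.6266 0.2732] 0.0567 [0.6266 0.2733] [0.0543 0.0558]
[208. 343.] 305 0.0582 [0.7008 0.4094] 0.051 [0.7008 0.4098] [0.0059 0.0709]
```

View pics/w13.png

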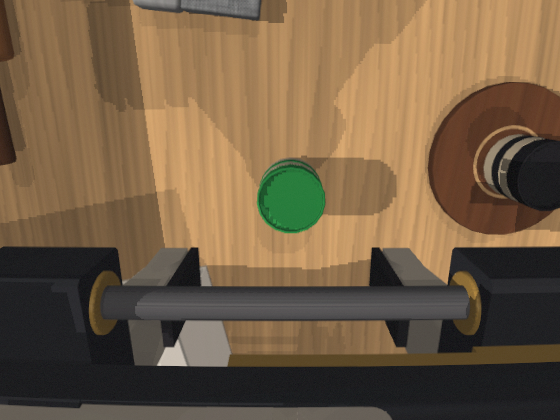

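Green is at (290,199), measured at (0.6266, 0.2733). Something pale is at (205,330), so I check it for gripper clearance.

```bash
python3 - <<'E'
from h import *
for n,f in (("wrist","w13"),("top","top0")):
    d=np.load(f"pics/{f}.npy")
    st=None
    if n=="wrist":
        a=np.load("pics/w13_st.npy");st={'eef_pos':a[:3],'ee_rot':a[3:]}
    uv,P=depthpts(n,d,st)
    k=(P[:,2]>.02)&(P[:,0]>.55)&(P[:,0]<.85)&(P[:,1]>.31)&(P[:,1]<.6)
    if n=="wrist": k&=(uv[:,0]>190)&(uv[:,0]<235)&(uv[:,1]>260)&(uv[:,1]<352)
    print(n,k.sum(),P[k].min(0),P[k].max(0),np.percentile(P[k],[2,98],axis=0))
E
```

```text
wrist 973 [0.6933 0.3591 0.02  ] [0.7126 0.4484 0.0975] [[0.6955 0.3649 0.0213]
 [0.7103 0.4389 0.0928]]
top 6579 [0.6694 0.3388 0.02  ] [0.8499 0.5072 0.1591] [[0.681  0.35   0.0243]
 [0.8141 0.498  0.1572]]
```

The carton starts at y ≈ 0.34 or further, and the gripper body reaches y 0.312, so it's clear. Descend.

Request:
{"fn": "play_rows", "kwargs": {
  "targets": [
    [-0.001,0.003,-0.003,-0.005,0.0034,-0.045,0.9],
    [0,0,0,0,0,-0.045,0.9],
    [0,0,0,0,0,0,0.9]
  ]
}}

```text
t: 28.58
eef_pos: [0.6231, 0.2741, 0.1153]
ee_rot: [-3.139, 0.002, -1.568]
force: [0.4, 0.2, 1.2]
width: 0.0791
```

```bash
python3 m.py w14 .6266 .2732 .042 .05 .066
```

```text
t 28.57 pos [0.6231 0.2741 0.1153] TURN [-0.0024  0.0031 -0.0025] SHIFT [ 0.0035 -0.0009 -0.0733] w 0.0791 F [0.4 0.2 1.2]
[280. 231.] 7032 0.055 [0.6265 0.2731] 0.0572 [0.6265 0.2732] [0.0545 0.0565]
```

Request:
{"fn": "play_rows", "kwargs": {
  "targets": [
    [-0.002,0.003,-0.002,0.002,-0.001,-0.03,0.9],
    [-0.001,0.006,0,-0.003,0,-0.025,0.9],
    [0,0,0,0,0,0,0.9]
  ]
}}

```text
t: 29.0
eef_pos: [0.6269, 0.2771, 0.0716]
ee_rot: [-3.133, 0.007, -1.567]
force: [-0.2, -0.6, 1.2]
width: 0.0794
```

```bash
python3 - <<'E'
from h import *
delta(.6265,.2732,.042)
E
```

```text
t 29.00 pos [0.6269 0.2771 0.0716] TURN [-0.0074  0.0081 -0.0041] SHIFT [-0.0004 -0.0039 -0.0296] w 0.0794 F [-0.2 -0.6  1.2]
```

Request:
{"fn": "play_rows", "kwargs": {
  "targets": [
    [-0.007,0.008,-0.004,-0.002,-0.0045,-0.014,0.9],
    [-0.001,0.004,0,-0.001,-0.001,-0.01,0.9],
    [0,0,0,0,0,0,0.9]
  ]
}}

```text
t: 29.38
eef_pos: [0.6258, 0.2728, 0.0514]
ee_rot: [-3.14, 0.002, -1.57]
force: [0.5, -0.3, -0.1]
width: 0.0788
```

```bash
python3 - <<'E'
from h import *
delta(.6265,.2732,.042)
E
```

```text
t 29.38 pos [0.6258 0.2728 0.0514] TURN [-0.0025  0.0011 -0.0007] SHIFT [ 0.0007  0.0004 -0.0094] w 0.0788 F [ 0.5 -0.3 -0.1]
```

Request:
{"fn": "play_rows", "kwargs": {
  "targets": [
    [-0.002,0.002,-0.001,0,0,-0.009,0.9],
    [0,0,0,0,0,0,0.9]
  ]
}}

```text
t: 29.62
eef_pos: [0.6261, 0.2729, 0.0423]
ee_rot: [3.141, 0.001, -1.571]
force: [-0.2, -0.4, -0.4]
width: 0.079
```

```bash
python3 - <<'E'
from h import *
delta(.6265,.2732,.042)
E
```

```text
t 29.62 pos [0.6261 0.2729 0.0423] TURN [-0.0006 -0.0005  0.0003] SHIFT [ 0.0004  0.0003 -0.0003] w 0.0790 F [-0.2 -0.4 -0.4]
```

Request:
{"fn": "play_rows", "kwargs": {
  "targets": [
    [0,0,0,0,0,0,0.3],
    [0,0,0,0,0,0,0.3],
    [0,0,0,0,0,0,0.3],
    [0,0,0,0,0,0.03,0.3],
    [0,0,0,0,0,0.05,0.3],
    [0,0,0,0,0,0.05,0.3],
    [0,0,0,-0.02,0,0.04,0.3],
    [0,0,0,-0.045,0.009,0,0.3],
    [0,0,0,-0.05,0.012,0,0.3],
    [0,0,0,-0.05,0.012,0,0.3],
    [0,0,0,-0.035,0.01,0,0.3],
    [0,0,0,0,0,0,0.3]
  ]
}}

```text
t: 31.12
eef_pos: [0.4178, 0.3143, 0.2149]
ee_rot: [3.136, 0.0, -1.574]
force: [0.2, -0.1, -1.3]
width: 0.0556
```

```bash
python3 m.py w15 .4246 .2487 .125 .065 .081
```

```text
t 31.12 pos [0.4178 0.3143 0.2149] TURN [-0.0004 -0.0053  0.0029] SHIFT [ 0.0068 -0.0656 -0.0899] w 0.0556 F [ 0.2 -0.1 -1.3]
[274. 113.] 4423 0.0702 [0.4251 0.2501] 0.0559 [0.4249 0.2501] [0.0547 0.055 ]
```

View pics/w15.png

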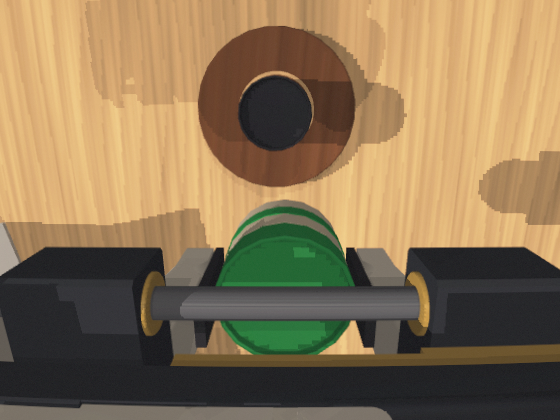

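Black stands centred on the board at (274,113), measured at (0.425, 0.250), seat at 0.070 (expected 0.071).

Request:
{"fn": "play_rows", "kwargs": {
  "targets": [
    [0,-0.005,0.003,0.006,-0.033,0,0.3],
    [0,0,0,0,-0.032,-0.01,0.3],
    [0,0,0,0,0,-0.03,0.3],
    [0,0,0,0,0,-0.02,0.3],
    [0,0,0,0,0,0,0.3]
  ]
}}

```text
t: 31.8
eef_pos: [0.4282, 0.2463, 0.1534]
ee_rot: [-3.141, 0.0, -1.574]
force: [-0.4, 0.4, -1.5]
width: 0.0556
```

```bash
python3 - <<'E'
from h import *
delta(.4248,.2494,.125)
E
```

```text
t 31.80 pos [0.4282 0.2463 0.1534] TURN [-0.0002  0.001   0.0029] SHIFT [-0.0034  0.0031 -0.0284] w 0.0556 F [-0.4  0.4 -1.5]
```

Request:
{"fn": "play_rows", "kwargs": {
  "targets": [
    [0,0.001,0.003,-0.005,0.003,-0.022,0.3],
    [0,0.002,0,-0.001,0,-0.003,0.3],
    [0,0,0,0,0,0,0.3]
  ]
}}

```text
t: 32.17
eef_pos: [0.4247, 0.2503, 0.1305]
ee_rot: [-3.141, 0.002, -1.571]
force: [-0.8, 1.0, -2.2]
width: 0.0557
```

```bash
python3 - <<'E'
from h import *
delta(.4248,.2494,.1132)
E
```

```text
t 32.17 pos [0.4247 0.2503 0.1305] TURN [-0.0016  0.0004  0.0004] SHIFT [ 0.0001 -0.0009 -0.0173] w 0.0557 F [-0.8  1.  -2.2]
```

Request:
{"fn": "play_rows", "kwargs": {
  "targets": [
    [-0.002,0.001,0,-0.001,-0.001,-0.008,0.3],
    [0,0,0,0,0,0,0.3]
  ]
}}

```text
t: 32.42
eef_pos: [0.4245, 0.2498, 0.1234]
ee_rot: [-3.141, 0.001, -1.571]
force: [0.3, -0.4, -1.6]
width: 0.0555
```

```bash
python3 - <<'E'
from h import *
delta(.4248,.2494,.1132)
E
```

```text
t 32.42 pos [0.4245 0.2498 0.1234] TURN [-0.0011  0.0009  0.0003] SHIFT [ 0.0003 -0.0004 -0.0102] w 0.0555 F [ 0.3 -0.4 -1.6]
```

Request:
{"fn": "play_rows", "kwargs": {
  "targets": [
    [-0.001,0.001,0,0,-0.0004,-0.006,0.3],
    [0,0,0,0,0,-0.0015,0.3]
  ]
}}

```text
t: 32.67
eef_pos: [0.4248, 0.2496, 0.116]
ee_rot: [-3.141, 0.001, -1.571]
force: [-1.4, 0.5, -2.0]
width: 0.0557
```

```bash
python3 - <<'E'
from h import *
delta(.4248,.2494,.1132)
E
```

```text
t 32.67 pos [0.4248 0.2496 0.116 ] TURN [-0.0008  0.0005  0.0002] SHIFT [ 0.     -0.0002 -0.0028] w 0.0557 F [-1.4  0.5 -2. ]
```

Request:
{"fn": "play_rows", "kwargs": {
  "targets": [
    [0,0,0,0,0,-0.0022,0.3],
    [0,0,0,0,0,-0.0008,0.3]
  ]
}}

```text
t: 32.92
eef_pos: [0.425, 0.2496, 0.1134]
ee_rot: [-3.141, 0.0, -1.57]
force: [-4.6, -1.7, 11.3]
width: 0.0551
```

Seated (Fz +11 N). Release, retreat upward, and move aside for the checks.

Request:
{"fn": "play_rows", "kwargs": {
  "targets": [
    [0,0,0,0,0,0,0.9],
    [0,0,0,0,0,0,0.9],
    [0,0,0,0,0,0,0.9],
    [0,0,0,0,0,0.03,0.9],
    [0,0,0,0,0,0.05,0.9],
    [0,0,0,0,0,0.05,0.9],
    [0,0,0,0,0.03,0.02,0.9],
    [0,0,0,0,0.045,0,0.9],
    [0,0,0,0,0,0,0.9],
    [0,0,0,0,0,0,0.9]
  ]
}}

```text
t: 34.17
eef_pos: [0.4247, 0.3259, 0.2693]
ee_rot: [-3.14, 0.002, -1.571]
force: [0.4, -0.7, 0.1]
width: 0.0788
```

```bash
python3 m.py w16 .4246 .2487 .125 .121 .137; python3 - <<'E'
from h import *
for n in("scene","top"):
    p,d=grab_frame(n);cv2.imwrite(f"pics/{n}16.png",p)
    for lo,hi,w in((.166,.182,"red"),(.121,.137,"green"),(.066,.082,"jar")):
        for o in tops(None,d,lo,hi,n,100):
            if .35<o[3][0]<.7 and abs(o[3][1])<.32: print(n,w,o[0],o[2],o[3],o[4])
E
```

```text
t 34.17 pos [0.4247 0.3259 0.2693] TURN [-0.0019  0.0019  0.0003] SHIFT [-0.0001 -0.0772 -0.1443] w 0.0788 F [ 0.4 -0.7  0.1]
[285.  98.] 4581 0.1261 [0.425  0.2507] 0.0561 [0.425  0.2509] [0.0546 0.0548]
scene red [200. 110.] 0.1708 [ 0.4297 -0.2563] 0.0679
scene green [203. 131.] 0.1291 [ 0.43   -0.2513] 0.0581
scene green [381. 276.] 0.1265 [0.4279 0.2532] 0.0627
scene jar [206. 151.] 0.0748 [ 0.43   -0.2552] 0.0576
scene jar [146. 224.] 0.0735 [ 0.6448 -0.1327] 0.0553
scene jar [372. 304.] 0.073 [0.4319 0.2542] 0.0537
top red [410. 184.] 0.1715 [ 0.4233 -0.2616] 0.0594
top green [119. 184.] 0.1274 [0.4229 0.2478] 0.0598
top jar [328.  90.] 0.0747 [ 0.6405 -0.1381] 0.0565
```

View pics/scene16.png

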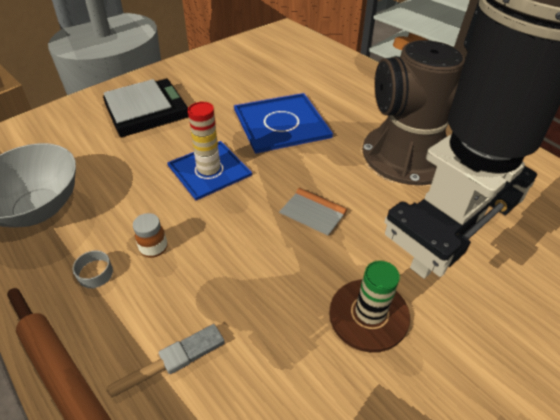

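View pics/w16.png

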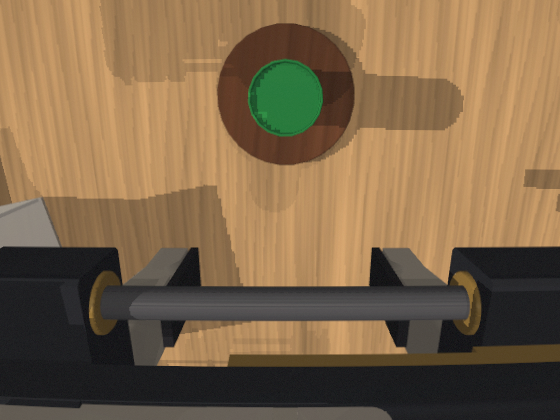

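Both stacks stand upright in the scene view, red at (203,110) and green at (380,275). The red seat is at 0.171 m (expected 0.172) and the green at 0.1265 m (expected 0.127). The jar is unmoved. Handing in.

```bash
python3 -c "
from h import *
print(job_done())"
```

```text
the job is handed in; nothing more can be done
None
```

Both stacks are built and the job is handed in, at about 34 s on the robot's clock; no verdict was reported. White, yellow and red stand in the middle of the 150 mm blue tray. Black and green stand in the middle of the wooden board.

**Set-down:** Every tub was lowered until the wrist felt contact (4–14 N) and only then released, so none was dropped or tipped.

**Last checks:**
- **Heights:** The depth readings put the lid seats at 0.171 m for red (0.172 expected), 0.115 m for yellow (0.116 expected) and 0.1265 m for green (0.127 expected). Each upper tub is therefore seated inside the rim below it.
- **Centring:** In the wrist views white sits within 1 mm of the tray middle, and black within 1–2 mm of the board middle. The upper tubs measured within 2 mm of the ones below. Red had no close wrist look after release, only the two fixed cameras.
- **Jar:** It still reads at about (0.64, -0.14), within the cameras' spread of where it started.

**Disagreement:** The fixed cameras differ from the wrist camera by up to 10 mm (scene) and 5 mm (top) on the red lid. I put this down to calibration and off-axis view, and trusted the wrist camera.

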